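# Tap the forming block down onto its parallels

## Robot

A 7-joint arm with a two-finger parallel gripper is mounted at the origin on the work surface. World frame = base frame: x ahead of the robot, y to its left, z up, the work surface at z = 0. Lengths are in m, angles in rad, forces in N, time in s.
With the tool pointing down it reaches from about 0.4 to 0.85 m from the base axis. Payload 10.4 kg.
Tool frame: the origin (TCP) lies on the centre line of the jaws, within the pads' length; the fingertips stand 11 mm ahead of it and the grasp point (between the pads) lies 8 mm behind it; z points along the fingers, y is the line along which they close (so a half turn about z gives the same grasp; the last joint's range is limited). The gripper opens to 87 mm and grips with 3 to 60 N. Pads are 19 mm wide; open, the fingers measure 117 mm over their backs; the gripper's body (75 mm by 190 mm) begins 51 mm behind the grasp point.
Start: joints at [-1.267, 0.332, -0.065, 1.46, 0.022, 1.35, -0.088], TCP at [0.201, 0.592, 0.234] pointing down, gripper open.
Joint ranges: [-2.6, 2.6], [-0.5, 2.12], [-1.47, 1.34], [0.16, 2.42], [-1.27, 4.41], [0.06, 2.06], [-2.6, 2.6]. Speed limits (rad/s): [2.22, 2.22, 2.79, 2.79, 3.14, 3.14, 3.14].

## Interface

Orientations are given as a unit quaternion [x, y, z, w].
In Python, from bench import r gives the robot as it stands.
- The arm moves only by the shell command python3 -m pendant 'ROWS' [OPENING] [FORCE]. ROWS is JSON, a list of rows, each a list of 4 numbers: the shift along the tool's x, y, z in m, then the turn about the tool's z in rad. A call has 1 to 8 rows; each row shifts and turns the commanded pose from where the row before left it, along the tool's axes as they then stand; what a row does not reach is not made up. A row lasts 1/12 s, in which the tool goes at most 41.7 mm and 7.16 degrees, less where a joint would pass 70% of its speed; a pose out of reach is approached as far as the arm can. A call with a gripper value outside its range is refused whole. OPENING is the opening, from 0 (shut) to 1 (fully open), set as the call begins (- or left out, the last holds). The fingers move at their own pace and stop on an object; FORCE is the grip in N (left out, the last holds). Time passes only in rows, so rows that do not move let the fingers close. It gives the time, the measured TCP pose, the force, the opening and the grip force at its end, in the units of the state.
- r.read_state(): the state, without advancing time (a new reading comes with each control period).
- r.camera(name): name is "side" or "top"; returns a dict with "img" (420x560x3 uint8, red, green, blue), "camera_matrix" (3x3 intrinsics, pixels), "xyz" and "attitude" of the camera in the world. Camera axes: x right, y down, z forward; pixel columns grow to the right and rows downward; lengths in m; the calibration is good to about 2 mm. A picture is of the moment at which its call begins. There is no depth.
- r.close_job(): hands the job in; it is judged then, once.
Trained networks look in the newest picture that a camera, given by its name, has taken for a name from the list of things; names that differ only in an ending like _2 or _b are one class to them, and where a whole thing is asked for, a point or a joint stands for the part that bears it (a point fixed in the world has none). Each returns a list of dicts, best first, with "score" (0 to 1); they miss things now and then, are a little off and sometimes report something else, mostly with a low value. They report only what shows in the picture. A call takes as long as a camera call. They do not tell look-alikes from the thing itself.
- r.outline_of(thing, camera): "mask" (420x560 bool, what is visible of it) and "bbox" ([centre column, centre row, width, height] in pixels, round what is visible of it).
The state is a dict: "time": time; "joint_positions": joint angles; "joint_vel": joint speeds; "joint_torque": joint torques, N m; "ee_pos": TCP position; "eef_rot": TCP orientation; "ft_force": force on the tool from outside, world axes, zero at the start; "torque": the same for the moment, N m; "width": finger opening in m; "grip_force": force on a finger pad.
Only numpy, scipy, OpenCV 4.12 (cv2) and the standard library are available. Lean on these libraries where they do the work, as an engineer would, in place of code of your own. Each camera call takes 0.05 s, during which the arm holds its last target. There are 200 camera calls.

## Task

In the low machine vise an aluminium block is gripped a little too high, and one of the two steel parallels under it has slid out at one end of the vise. Slide that parallel back in until both stick out evenly at the two ends of the vise, then tap the block down with the wooden mallet, not with bare fingers, until it sits hard on both parallels and neither can slide any more. Stand the mallet back on the bench on its face, and do not disturb the silver bowl or the silver band.

Things in the scene. Friction and masses are not known exactly. Their poses are not given: they have to be found in the camera images.
- vise: Grey machine vise, fixed. Origin on the bench, under the middle of the jaw gap; y along the jaws, x across them. Bed and jaws 150 mm long (y -75 to 75); bed top z = 40 mm, jaw tops z = 90 mm, jaw faces at x = -32 and 32 mm. Fixed jaw to x = 72 mm; moving jaw, screw and cross bar to x = -178 mm. A spine along the bed (x -12 to 12 mm, 12 mm high) leaves each parallel a 20 mm channel along y.
- block: Aluminium block 63 (x) by 120 (y) by 30 mm high between the jaws. Origin: centre of its underside; axes as the vise's. It moves only up and down and stays where left; pushing it down takes about 8 N, plus 1 N per 10 mm/s. It starts 8 to 13 mm too high. Seated on the parallels its underside is 70 mm and its top 100 mm above the bench; there it stops hard, and 15 N pinches the bars.
- block_top (a point): The centre of the block's top face, 30 mm above its origin.
- bar_a: Steel parallel 16 (x) by 190 (y) by 30 mm high, 0.7 kg, on the vise's bed in the channel at x = 22 or -22 mm of the vise. Origin: centre of its underside, 40 mm above the bench; y along it, as the vise's y. Home is y = 0 of the vise: 20 mm sticks out at each end. One of bar_a, bar_b, in either channel, starts 40 to 65 mm out towards the vise's -y; the other is home within 4 mm.
- bar_b: The other parallel, identical to bar_a, in the other channel.
- mallet: Wooden mallet, 0.3 to 0.5 kg, standing on the bench on one face of its head, handle level. Origin: centre of the lower face; z up. Head 56 mm (x) by 56 mm (y) by 95 mm high; round handle 22 mm thick from the head along its +x, out to x = 178 mm, its axis 47 mm above the lower face.
- bowl: Silver-coloured metal bowl, 130 mm across and 50 mm high, standing on the bench to the right. Origin: centre of its underside. A bystander.
- band: Silver-coloured ring band, 160 mm across and 35 mm high, lying on the bench behind the vise. Origin: centre of its underside. A bystander.
There are look-alikes about, which are no part of the job. What is shaped like the bar_b but purple is not meant.

How it is judged:
On the way, in this order (a step that is already met when the one before it is completed fails the run):
1. both parallels lie home under the raised block, within 10 mm of even at the two ends, the block still too high (y of bar_a in the frame of vise between -0.01 and 0.01 m and y of bar_b in the frame of vise between -0.01 and 0.01 m and z of block in the frame of vise above 0.075 m), for 0.2 s.
2. the mallet drives the block down onto the parallels (mallet pressing on the block with more than 4 N while the block is within 2 mm of its seat) (z of block in the frame of vise below 0.072 m and contact force between mallet and block above 4 N).
At the end, for the whole second after the job is handed in: Both parallels within 10 mm of home along the vise; the block within 2 mm of its seat (underside below 72 mm) and pressing on each parallel with over 1 N; the mallet let go, still, upright within 0.1 rad on its face on the bench, clear of the vise (y of bar_a in the frame of vise between -0.01 and 0.01 m and y of bar_b in the frame of vise between -0.01 and 0.01 m and z of block in the frame of vise below 0.072 m and contact force between block and bar_a above 1 N and contact force between block and bar_b above 1 N and height (world z) of mallet below 0.008 m and angle between mallet's own z axis and vertical below 0.1 rad and linear speed of mallet below 0.02 m/s and contact force between mallet and vise below 0.1 N); the robot touches nothing.
It fails at once if the bare fingers or the arm push on the block (more than 2 N) (contact force between any of the fingers, the arm and block above 2 N).
It fails at once if the silver bowl or the silver band is moved by more than 20 mm (distance of any of bowl, band from where it was at the start of the episode above 0.02 m).
It also fails if it takes over 58 s, if anything falls off the work surface, if the arm or the gripper's body presses on something with over 40 N, if the wrist force passes 120 N, or if a joint passes its speed limit or range.

## Working session

There is one attempt and no reset: what is moved stays moved. The work goes in short steps, Python scripts to look and compute and a shell command to move; the robot and the scene stay as the last step left them, time stands still between calls to the robot, and variables do not carry over. Pictures are saved under pics/ and viewed, at most 10 in all, crops included, and the job is handed in when it is done.

```bash
ls; mkdir -p pics; python3 - <<'E'
from bench import r
import cv2,numpy as np
s=r.read_state();print(s['time'],s['ee_pos'],s['eef_rot'],s['width'])
for n in('top','side'):
    c=r.camera(n);cv2.imwrite(f'pics/{n}0.png',c['img'][:,:,::-1]);print(n,c['camera_matrix'],c['xyz'],c['attitude'])
    for t in('vise','block','bar_a','mallet','bowl','band'):
        for o in r.outline_of(t,n):print(t,round(o['score'],2),np.round(o['bbox']))
E
```

```text
pics
0.0 [0.20051151 0.59157783 0.23275938] [ 1.62680939e-01  9.86678473e-01 -7.01587743e-04 -1.05699538e-04] 0.08719989565138765
top [[408.44707358   0.         279.7812867 ]
 [  0.         408.44707358 208.47317441]
 [  0.           0.           1.        ]] [ 0.47387778 -0.05356321  0.95307062] [ 0.71042776 -0.69908554  0.06725508 -0.04526103]
vise 0.7 [247. 249.  82. 123.]
vise 0.47 [287. 213.  34.  16.]
block 0.85 [242. 225.  58.  38.]
bar_a 0.9 [117. 187.  31.  82.]
mallet 0.94 [ 95. 277. 105.  51.]
bowl 0.92 [418. 227.  56.  57.]
band 0.93 [268. 144.  64.  68.]
band 0.47 [246. 248.  83. 120.]
side [[497.19557936   0.         278.31387592]
 [  0.         497.19557936 211.88917039]
 [  0.           0.           1.        ]] [ 0.17935547 -0.86968245  0.73491111] [ 0.85757215 -0.22521749  0.11426412 -0.44809687]
vise 0.65 [230. 229. 123.  99.]
block 0.67 [246. 205.  53.  40.]
block 0.27 [231. 232. 122.  96.]
bar_a 0.74 [261. 237.  13.  18.]
bar_a 0.71 [231. 171.  64.  27.]
bar_a 0.62 [277. 232.  38.  34.]
bar_a 0.42 [334. 216.  67.  46.]
mallet 0.9 [163. 182.  62.  45.]
bowl 0.66 [346. 335.  72.  60.]
```

View pics/top0.png

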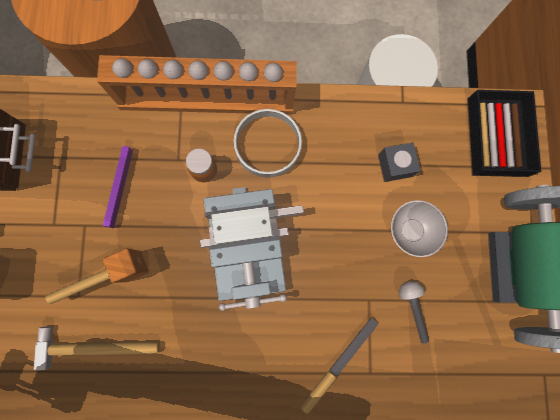

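View pics/side0.png

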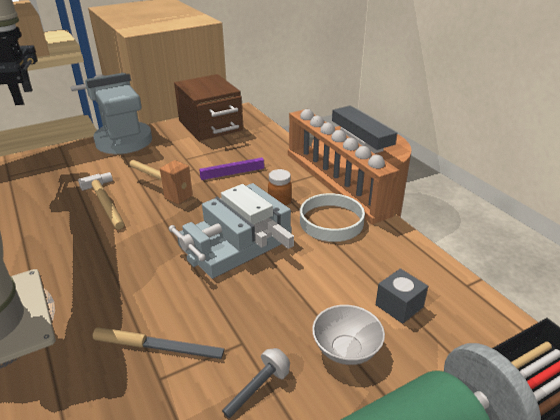

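The top view shows +x up and +y left. The vise is at about (245,245), with its screw towards the robot. The far-side parallel sticks out to the right, ending at about (302,210). The near one is home. The mallet head is at (123,265) with its handle pointing lower left. Next I'll zoom in for corners.

```bash
python3 - <<'E'
import cv2
a=cv2.imread('pics/top0.png')[180:270,190:310];b=cv2.imread('pics/top0.png')[240:310,40:160]
cv2.imwrite('pics/topz.png',cv2.resize(a,None,fx=6,fy=6,interpolation=cv2.INTER_CUBIC))
a=cv2.imread('pics/side0.png')[170:275,155:305]
cv2.imwrite('pics/sidez.png',cv2.resize(a,None,fx=5,fy=5,interpolation=cv2.INTER_CUBIC))
E
```

```text
(no output)
```

View pics/topz.png

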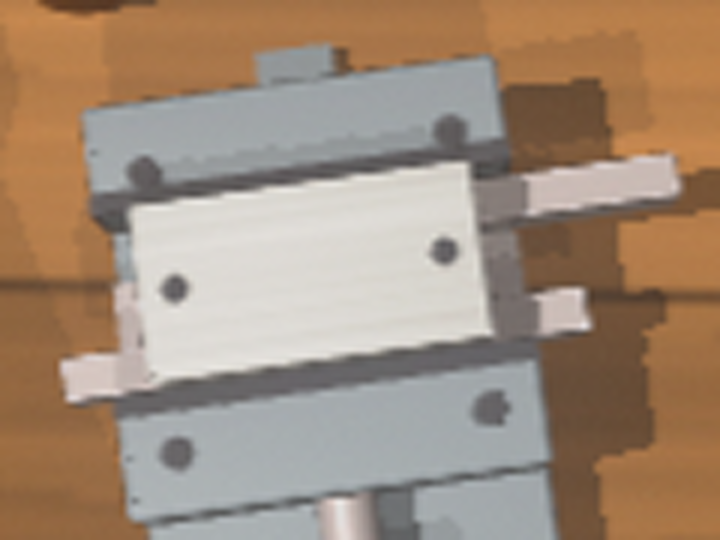

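View pics/sidez.png

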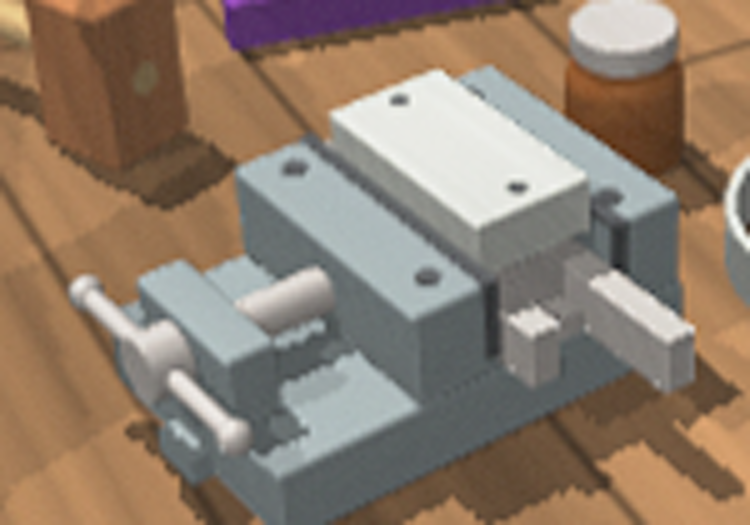

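```bash
cat > h.py <<'E'
import numpy as np
from scipy.spatial.transform import Rotation as R
from scipy.optimize import least_squares
def proj(c,P):
    q=(np.asarray(P)-c['xyz'])@R.from_quat(c['attitude']).as_matrix()
    q=q@c['camera_matrix'].T; return q[...,:2]/q[...,2:]
def ray(c,uv,z):
    d=R.from_quat(c['attitude']).as_matrix()@np.linalg.solve(c['camera_matrix'],[uv[0],uv[1],1])
    return c['xyz']+d*(z-c['xyz'][2])/d[2]
E
python3 - <<'E'
from h import *
from bench import r
import cv2
t=r.camera('top');s=r.camera('side')
cv2.imwrite('pics/mal.png',cv2.resize(np.ascontiguousarray(t['img'][240:310,40:160,::-1]),None,fx=6,fy=6,interpolation=cv2.INTER_CUBIC))
# name: (X,Y,kind,x,y)
T=[(84,112,'j',72,75),(494,57,'j',72,-75),(537,358,'j',-32,-75),(118,415,'j',-32,75),
(132,208,'b',31.5,60),(470,160,'b',31.5,-60),(495,332,'b',-31.5,-60),(150,385,'b',-31.5,60),
(672,153,'d',30,-95),(681,190,'d',14,-95),(585,288,'e',-14,-95),(591,325,'e',-30,-95),(62,362,'e',-14,95),(70,402,'e',-30,95)]
S=[(485,290,'j',-32,-75),(310,138,'j',-32,75),(678,203,'j',72,-75),(487,67,'j',72,75),
(332,115,'b',-31.5,60),(480,228,'b',-31.5,-60),(588,178,'b',31.5,-60),(440,70,'b',31.5,60),(662,340,'d',14,-95),(692,322,'d',30,-95),(505,312,'e',-30,-95)]
S[-1]=(527,335,'e',-30,-95)
def f(p):
    x,y,a,h,d,e=p;o=[]
    for c,L,m,off in((t,T,6,(190,180)),(s,S,5,(155,170))):
        P=[];U=[]
        for X,Y,k,vx,vy in L:
            z={'j':.09,'b':.1+h,'d':.07,'e':.07}[k];vx/=1e3;vy=vy/1e3+{'d':d,'e':e}.get(k,0)
            P.append([x+np.cos(a)*vx-np.sin(a)*vy,y+np.sin(a)*vx+np.cos(a)*vy,z]);U.append([off[0]+(X+.5)/m-.5,off[1]+(Y+.5)/m-.5])
        o.append((proj(c,P)-U))
    return np.vstack(o).ravel()
q=least_squares(f,[.4,0,.1,.01,-.05,0],loss='soft_l1',x_scale=[.1,.1,.1,.01,.01,.01])
print(np.round(q.x,4));print(np.round(f(q.x).reshape(-1,2),1).tolist())
E
```

```text
[ 5.741e-01 -1.200e-03  1.619e-01  8.600e-03 -3.900e-02  3.000e-04]
[[-0.3, -0.6], [0.8, -1.1], [0.7, -3.7], [-0.1, -2.8], [-0.2, -0.3], [0.6, -0.4], [0.8, 0.6], [0.6, 0.2], [0.3, -0.4], [-0.1, 0.6], [0.1, -0.6], [0.2, 0.5], [0.1, -0.3], [-0.4, 0.4], [1.7, -1.9], [-0.6, -0.7], [-0.1, -1.6], [-0.5, -1.0], [-1.9, -0.2], [-1.5, 0.3], [-0.3, 0.1], [-1.4, -0.1], [-0.3, 0.1], [-0.6, 0.9], [-0.3, 0.3]]
```

View pics/mal.png

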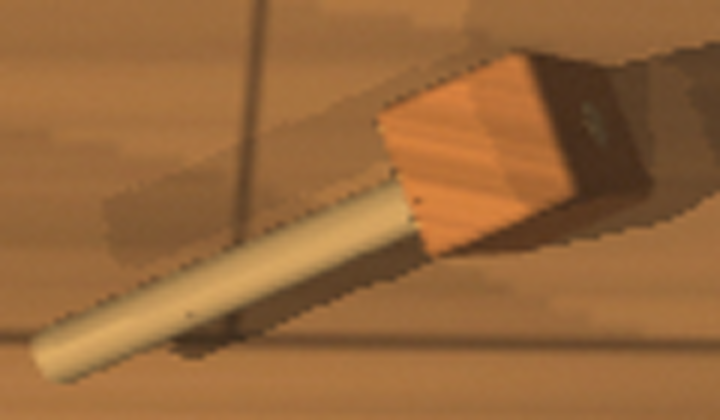

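The far-side bar is about 40 mm out and the block about 8.6 mm high. The mallet's head-top corners in the zoom are (378,120), (520,50), (578,192) and (432,257).

```bash
python3 - <<'E'
from h import *
from bench import r
t=r.camera('top')
P=np.array([ray(t,(40+(X+.5)/6-.5,240+(Y+.5)/6-.5),.095)[:2] for X,Y in[(378,120),(520,50),(578,192),(432,257)]])
m=P.mean(0);print('mallet',P,m)
h=P[0]+P[3]-P[1]-P[2];print('handle yaw deg',np.degrees(np.arctan2(h[1],h[0])))
x,y,a=.5741,-.0012,.1619
w=lambda vx,vy:np.array([x+np.cos(a)*vx-np.sin(a)*vy,y+np.sin(a)*vx+np.cos(a)*vy])
print('home push point',w(.022,-.095),'start',w(.022,-.165),'dir',w(0,1)-w(0,0))
s=r.read_state();M=R.from_quat(s['eef_rot']).as_matrix();print(s['time'],M.round(3),s['ee_pos'])
E
```

```text
mallet [[0.4986342  0.28400171]
 [0.52330798 0.23758631]
 [0.47517543 0.21444914]
 [0.4526578  0.26210338]] [0.48744385 0.24953514]
handle yaw deg 116.64130120094444
home push point [ 0.6111257  -0.09141141] start [ 0.62240925 -0.160496  ] dir [-0.16119365  0.9869228 ]
0.85 [[-0.947  0.321  0.   ]
 [ 0.321  0.947  0.   ]
 [ 0.     0.    -1.   ]] [0.20058302 0.59197065 0.23358552]
```

```bash
python3 -m pendant '[[0,0,0,0.12],[0,0,0,0.12],[0,0,0,0.12],[0,0,0,0.12],[0,0,0,0.12],[0,0,0,0.12],[0,0,0,0.12],[0,0,0,0.12]]' 0
python3 -m pendant '[[0,0,0,0.122],[-0.0338,0.0123,0,0],[-0.0338,0.0123,0,0],[-0.0338,0.0123,0,0],[-0.0338,0.0123,0,0],[-0.0338,0.0123,0,0],[-0.0338,0.0123,0,0],[-0.0338,0.0123,0,0]]'
python3 -m pendant '[[-0.0338,0.0123,0,0],[-0.0338,0.0123,0,0],[-0.0338,0.0123,0,0],[-0.0338,0.0123,0,0],[-0.0338,0.0123,0,0],[-0.0338,0.0123,0,0],[-0.0338,0.0123,0,0],[-0.0338,0.0123,0,0]]'
python3 -m pendant '[[-0.0338,0.0123,0,0],[-0.0338,0.0123,0,0],[-0.0338,0.0123,0,0],[-0.0338,0.0123,0,0],[-0.0338,0.0123,0,0],[-0.0338,0.0123,0,0],[-0.0338,0.0123,0,0],[-0.0338,0.0123,0,0]]'
cat >> h.py <<'E'
def vp(s,v=(.5741,-.0012,.1619)):
    p=np.array(s['ee_pos']);d=p[:2]-v[:2];c,n=np.cos(v[2]),np.sin(v[2])
    M=R.from_quat(s['eef_rot']).as_matrix()
    print('t',s['time'],'vise-frame',np.round([c*d[0]+n*d[1],-n*d[0]+c*d[1],p[2]],4),'tool y yaw rel vise deg',np.degrees(np.arctan2(M[1,1],M[0,1])-v[2]).round(2),'tilt',M[:,2].round(3),'F',np.round(s['ft_force'],2),'w',s['width'])
E
python3 -c "
from h import *;from bench import r
vp(r.read_state())"
```

```text
time: 1.52
ee_pos: [0.2006, 0.592, 0.2336]
eef_rot: [0.602, 0.798, 0.0, -0.0]
ft_force: [0.5, -0.4, 0.0]
width: 0.0413
grip_force: 0.0
time: 2.18
ee_pos: [0.3243, 0.3707, 0.2337]
eef_rot: [0.648, 0.762, 0.0, -0.0]
ft_force: [0.8, 0.8, 1.1]
width: 0.0008
grip_force: 0.0
time: 2.85
ee_pos: [0.4651, 0.1197, 0.2339]
eef_rot: [0.648, 0.762, 0.001, 0.0]
ft_force: [1.8, -0.1, -0.3]
width: 0.0007
grip_force: 0.0
time: 3.52
ee_pos: [0.606, -0.1309, 0.2335]
eef_rot: [0.647, 0.762, 0.0, 0.0]
ft_force: [0.6, 1.6, 0.4]
width: 0.0007
grip_force: 0.0
t 3.5167 vise-frame [ 0.0106 -0.1332  0.2335] tool y yaw rel vise deg 0.06 tilt [ 0.  0. -1.] F [0.61 1.56 0.39] w 0.000707134853420423
```

```bash
python3 -m pendant '[[-0.016,0.0057,0,0],[-0.016,0.0057,0,0],[0,0,0,0],[0,0,0.035,0],[0,0,0.035,0],[0,0,0.035,0],[0,0,0.035,0],[0,0,0.0315,0]]'
python3 -m pendant '[[0,0,0,0],[0,0,0,0]]' >/dev/null
python3 - <<'E'
from h import *;from bench import r;import cv2
vp(r.read_state())
a=cv2.resize(r.camera('side')['img'][170:275,205:355,::-1],None,fx=4,fy=4);b=cv2.resize(r.camera('top')['img'][160:265,230:380,::-1],None,fx=4,fy=4)
cv2.imwrite('pics/push.png',cv2.resize(np.hstack([a,b]),(800,280)))
E
```

```text
time: 4.18
ee_pos: [0.6211, -0.1582, 0.0601]
eef_rot: [0.647, 0.762, 0.0, -0.0]
ft_force: [0.7, -0.1, -0.2]
width: 0.0002
grip_force: 0.0
t 4.35 vise-frame [ 0.0207 -0.1628  0.0615] tool y yaw rel vise deg 0.04 tilt [-0.003  0.    -1.   ] F [ 0.75 -0.15  0.56] w 0.00041467389826835754
```

View pics/push.png

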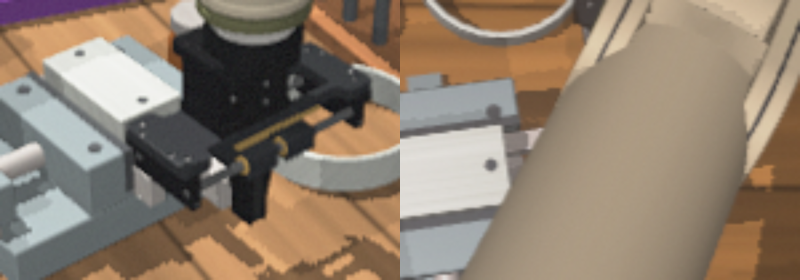

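The side view shows the closed fingers just beyond the bar's end, with the gripper body above the block. I'm pushing along tool +x.

```bash
python3 -m pendant '[[0.007,0,0,0],[0.006,0,0,0],[0.006,0,0,0],[0.006,0,0,0],[0.006,0,0,0],[0.006,0,0,0],[0.006,0,0,0],[0.006,0,0,0]]'
python3 -m pendant '[[0.003,0,0,0],[0.003,0,0,0],[0.003,0,0,0],[0,0,0,0],[0,0,0,0]]'
python3 -c "
from h import *;from bench import r
vp(r.read_state())"
```

```text
time: 5.12
ee_pos: [0.6146, -0.1126, 0.0636]
eef_rot: [0.648, 0.762, 0.0, 0.002]
ft_force: [1.9, -7.2, 3.5]
width: 0.0006
grip_force: 3.7
time: 5.53
ee_pos: [0.6132, -0.1031, 0.0636]
eef_rot: [0.648, 0.762, 0.0, 0.002]
ft_force: [1.4, -4.3, 4.3]
width: 0.0006
grip_force: 2.5
t 5.5333 vise-frame [ 0.0221 -0.1069  0.0636] tool y yaw rel vise deg -0.03 tilt [ 0.003 -0.002 -1.   ] F [ 1.38 -4.31  4.28] w 0.0006252048524237052
```

```bash
python3 -m pendant '[[0.001,0,0,0],[0.0013,0,0,0],[0,0,0,0],[-0.01,0,0,0],[-0.02,0,0,0],[0,0,-0.04,0],[0,0,-0.04,0],[0,0,-0.04,0]]'
python3 -m pendant '[[-0.02,0.02,-0.04,0],[-0.02,0.035,-0.03,0],[-0.02,0.035,0,0],[-0.02,0.035,0,0],[-0.02,0.03,0,0],[0,0,0,0]]' 1
python3 - <<'E'
from h import *;from bench import r;import cv2
vp(r.read_state())
a=cv2.resize(r.camera('side')['img'][170:275,175:325,::-1],None,fx=4,fy=4);b=cv2.resize(r.camera('top')['img'][180:285,180:330,::-1],None,fx=5.33,fy=5.33,interpolation=cv2.INTER_CUBIC)
cv2.imwrite('pics/h1.png',b)
E
```

```text
time: 6.2
ee_pos: [0.616, -0.1297, 0.1834]
eef_rot: [0.648, 0.762, -0.0, -0.001]
ft_force: [1.7, 0.0, -0.5]
width: 0.0002
grip_force: 0.0
time: 6.7
ee_pos: [0.7796, -0.1999, 0.2346]
eef_rot: [0.647, 0.762, -0.002, -0.001]
ft_force: [-1.1, 1.1, -1.9]
width: 0.0326
grip_force: 0.0
t 6.7 vise-frame [ 0.1708 -0.2292  0.2346] tool y yaw rel vise deg 0.09 tilt [-0.005 -0.002 -1.   ] F [-1.06  1.14 -1.92] w 0.03263177861662542
```

View pics/h1.png

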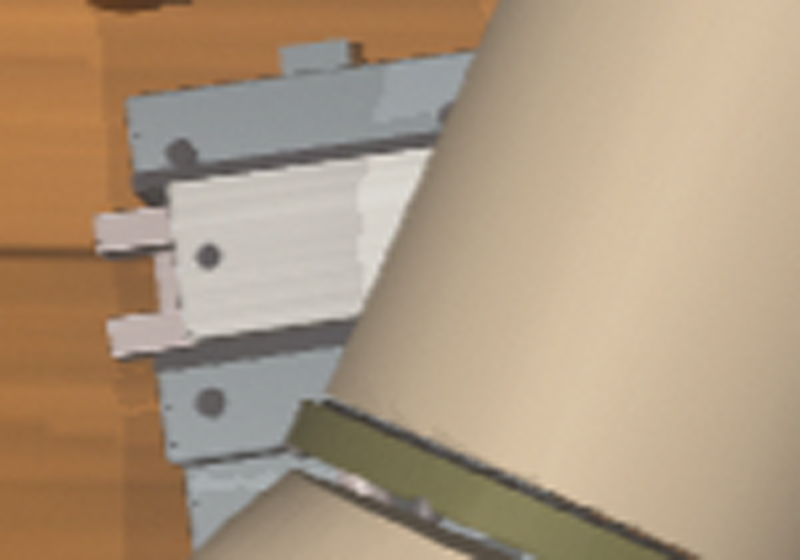

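Both left ends line up: the far bar's corner is at (95,215) and the home bar's at (107,320), within about 1 mm of the vise's skew. Now the mallet head.

```bash
python3 -m pendant '[[0,0,0,-0.1],[0,0,0,-0.1],[0,0,0,-0.097],[0.0355,-0.0042,0,0],[0.0355,-0.0042,0,0],[0.0355,-0.0042,0,0],[0.0355,-0.0042,0,0],[0.0355,-0.0042,0,0]]' 1
python3 -m pendant '[[0.0355,-0.0042,0,0],[0.0355,-0.0042,0,0],[0.0355,-0.0042,0,0],[0.0355,-0.0042,0,0],[0.0355,-0.0042,0,0],[0.0355,-0.0042,0,0],[0.0355,-0.0042,0,0],[0.0355,-0.0042,0,0]]'
python3 -m pendant '[[0.0355,-0.0042,0,0],[0.0355,-0.0042,0,0],[0,0,0,0],[0,0,0,0],[0,0,0,0]]'
python3 - <<'E'
from h import *;from bench import r
s=r.read_state();vp(s)
M=R.from_quat(s['eef_rot']).as_matrix();print(M.T@(np.array([.4874,.2495,.06])-s['ee_pos']),np.degrees(np.arctan2(M[1,1],M[0,1])))
# check mallet estimate against side view
c=r.camera('side');a=np.radians(116.3)
X=np.array([np.cos(a),np.sin(a)]);Y=np.array([-X[1],X[0]])
for z in(0,.095):
    print(z,proj(c,[[*(np.array([.4874,.2495])+i*.028*X+j*.028*Y),z] for i,j in((1,1),(1,-1),(-1,-1),(-1,1))]).round(1).tolist())
E
```

```text
time: 7.47
ee_pos: [0.6757, -0.0463, 0.2421]
eef_rot: [0.527, 0.85, 0.001, -0.0]
ft_force: [1.0, 0.7, 0.9]
width: 0.0856
grip_force: 0.0
time: 8.13
ee_pos: [0.5195, 0.1925, 0.2418]
eef_rot: [0.527, 0.85, 0.001, -0.001]
ft_force: [0.7, 1.2, -0.1]
width: 0.0867
grip_force: 0.0
time: 8.55
ee_pos: [0.4827, 0.2505, 0.2416]
eef_rot: [0.527, 0.85, 0.001, -0.0]
ft_force: [1.1, -1.3, 0.7]
width: 0.087
grip_force: 0.0
t 8.55 vise-frame [-0.0497  0.2632  0.2416] tool y yaw rel vise deg 17.07 tilt [ 0.     0.002 -1.   ] F [ 1.09 -1.34  0.68] w 0.08698338909246098
[-0.00329525  0.00359685  0.18160904] 26.350566380665917
0 [[162.2, 198.3], [176.9, 189.1], [191.9, 195.2], [177.4, 204.8]]
0.095 [[157.1, 167.6], [172.5, 158.9], [188.0, 164.6], [172.8, 173.7]]
```

The side view agrees with the mallet estimate: bottom corner predicted at (177,205), seen at (179,204). Descending and gripping.

```bash
python3 -m pendant '[[-0.0033,0.0036,0.03,0],[0,0,0.03,0],[0,0,0.03,0],[0,0,0.03,0],[0,0,0.03,0],[0,0,0.02,0],[0,0,0.0096,0],[0,0,0,0]]'
python3 -m pendant '[[0,0,0,0],[0,0,0,0],[0,0,0,0],[0,0,0,0],[0,0,0,0],[0,0,0,0],[0,0,0,0],[0,0,0,0]]' 0.4 60
python3 -c "
from h import *;from bench import r
vp(r.read_state());print(r.read_state()['ee_pos'])"
```

```text
time: 9.27
ee_pos: [0.4875, 0.248, 0.0598]
eef_rot: [0.528, 0.849, -0.002, -0.0]
ft_force: [-0.1, -0.9, 0.9]
width: 0.0871
grip_force: 0.0
time: 9.93
ee_pos: [0.4888, 0.2502, 0.062]
eef_rot: [0.528, 0.849, 0.001, 0.0]
ft_force: [1.8, -0.1, 6.2]
width: 0.0562
grip_force: 59.6
t 9.9333 vise-frame [-0.0437  0.2619  0.062 ] tool y yaw rel vise deg 17.03 tilt [ 0.001  0.001 -1.   ] F [ 1.8  -0.08  6.23] w 0.056152936599904585
[0.48879591 0.25019997 0.06197751]
```

```bash
python3 -m pendant '[[0,0,-0.01,0],[0,0,-0.03,0],[0,0,-0.035,0],[0,0,-0.035,0],[0,0,-0.03,0],[0,0,0,0]]'
python3 -m pendant '[[-0.01,-0.0013,0,0],[-0.025,-0.0033,0,0],[-0.036,-0.0048,0,0],[-0.036,-0.0048,0,0],[-0.036,-0.0048,0,0],[-0.036,-0.0048,0,0],[-0.036,-0.0048,0,0],[-0.03,-0.004,0,0]]'
python3 -m pendant '[[-0.0182,-0.0023,0,0],[0,0,0,0],[0,0,0,0],[0,0,0,0]]'
python3 - <<'E'
from h import *;from bench import r;import cv2
s=r.read_state();vp(s)
c=r.camera('side');cv2.imwrite('pics/over.png',cv2.resize(c['img'][100:280,140:340,::-1],None,fx=3,fy=3))
E
```

```text
time: 10.43
ee_pos: [0.4902, 0.2505, 0.2074]
eef_rot: [0.528, 0.849, 0.004, 0.001]
ft_force: [1.3, 0.1, -4.3]
width: 0.0556
grip_force: 59.6
time: 11.1
ee_pos: [0.5664, 0.0117, 0.1994]
eef_rot: [0.529, 0.849, -0.002, -0.001]
ft_force: [1.2, -0.6, -4.2]
width: 0.0558
grip_force: 59.6
time: 11.43
ee_pos: [0.5724, -0.0014, 0.1998]
eef_rot: [0.528, 0.849, -0.001, -0.001]
ft_force: [0.6, 0.7, -4.9]
width: 0.0556
grip_force: 59.6
t 11.4333 vise-frame [-1.800e-03  1.000e-04  1.998e-01] tool y yaw rel vise deg 17.02 tilt [-0.003 -0.    -1.   ] F [ 0.58  0.68 -4.87] w 0.0555767840797348
```

View pics/over.png

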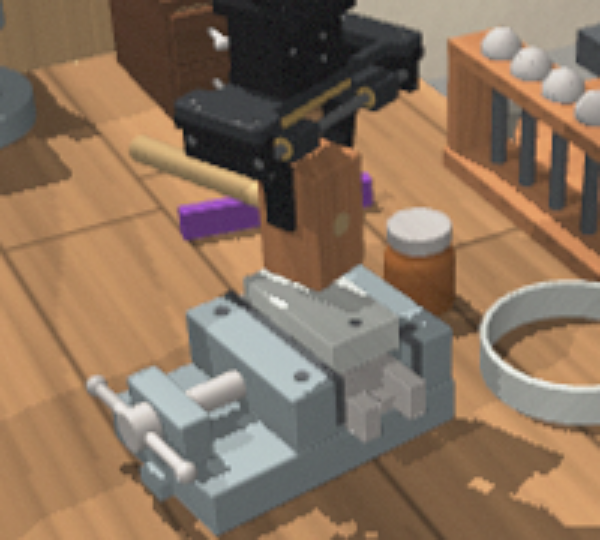

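The picture shows the mallet upright over the block, head at (312,215). Both bar ends stick out alike at (365,425) and (405,405). Pressing down.

```bash
python3 -m pendant '[[0,0.002,0.01,0],[0,0,0.01,0],[0,0,0.006,0],[0,0,0.002,0],[0,0,0.002,0],[0,0,0.002,0],[0,0,0.001,0]]'
python3 -m pendant '[[0,0,0.001,0],[0,0,0.001,0],[0,0,0.001,0],[0,0,0.001,0],[0,0,0,0]]'
```

```text
time: 12.07
ee_pos: [0.5749, -0.0003, 0.1687]
eef_rot: [0.528, 0.849, 0.0, -0.001]
ft_force: [-6.0, 1.2, 3.8]
width: 0.0558
grip_force: 59.7
time: 12.48
ee_pos: [0.575, -0.0003, 0.1647]
eef_rot: [0.528, 0.849, 0.0, -0.0]
ft_force: [-3.6, 2.1, 1.3]
width: 0.0561
grip_force: 59.7
```

```bash
python3 -m pendant '[[0,0,0.001,0],[0,0,0.001,0],[0,0,0.001,0],[0,0,0.001,0],[0,0,0,0]]'
python3 -m pendant '[[0,0,0.001,0],[0,0,0.001,0],[0,0,0,0]]'
```

```text
time: 12.9
ee_pos: [0.5752, -0.0004, 0.1619]
eef_rot: [0.528, 0.849, 0.001, -0.0]
ft_force: [-8.9, 3.2, 15.4]
width: 0.0559
grip_force: 59.7
time: 13.15
ee_pos: [0.5753, -0.0004, 0.1618]
eef_rot: [0.528, 0.849, 0.001, -0.001]
ft_force: [-18.6, 2.9, 35.5]
width: 0.0556
grip_force: 59.7
```

It stopped hard at the seat with about 40 N. Lifting, then carrying the mallet back.

```bash
python3 -m pendant '[[0,0,-0.005,0],[0,0,-0.01,0],[0,0,-0.02,0],[0,0,-0.01,0],[0,0,0,0]]'
python3 -m pendant '[[0.01,0.0013,0,0],[0.025,0.0033,0,0],[0.036,0.0048,0,0],[0.036,0.0048,0,0],[0.036,0.0048,0,0],[0.036,0.0048,0,0],[0.036,0.0048,0,0],[0.03,0.004,0,0]]'
python3 -m pendant '[[0.0182,0.0003,0,0],[0,0,0,0],[0,0,0,0],[0,0,0,0]]'
python3 - <<'E'
from h import *;from bench import r;import cv2
s=r.read_state();vp(s);M=R.from_quat(s['eef_rot']).as_matrix();print(M.T@(np.array([.4888,.2502,.062])-s['ee_pos']))
a=r.camera('side')['img'];b=r.camera('top')['img'];k=lambda i:cv2.resize(np.ascontiguousarray(i[:,:,::-1]),(400,300),interpolation=cv2.INTER_CUBIC)
cv2.imwrite('pics/seat.png',np.hstack([k(a[140:275,140:320]),k(b[180:285,180:320])]))
E
```

```text
time: 13.57
ee_pos: [0.5768, -0.001, 0.2058]
eef_rot: [0.528, 0.849, 0.001, 0.002]
ft_force: [0.0, 0.6, -4.5]
width: 0.0559
grip_force: 59.6
time: 14.23
ee_pos: [0.4936, 0.2367, 0.2021]
eef_rot: [0.527, 0.85, -0.0, -0.001]
ft_force: [0.1, 0.6, -5.4]
width: 0.0558
grip_force: 59.6
time: 14.57
ee_pos: [0.4879, 0.2492, 0.2025]
eef_rot: [0.528, 0.849, -0.001, -0.0]
ft_force: [0.1, 0.1, -4.2]
width: 0.0557
grip_force: 59.6
t 14.5667 vise-frame [-0.0447  0.2611  0.2025] tool y yaw rel vise deg 17.0 tilt [-0.001 -0.001 -1.   ] F [ 0.12  0.1  -4.24] w 0.05572831096760984
[0.0005625  0.0014069  0.14053219]
```

View pics/seat.png

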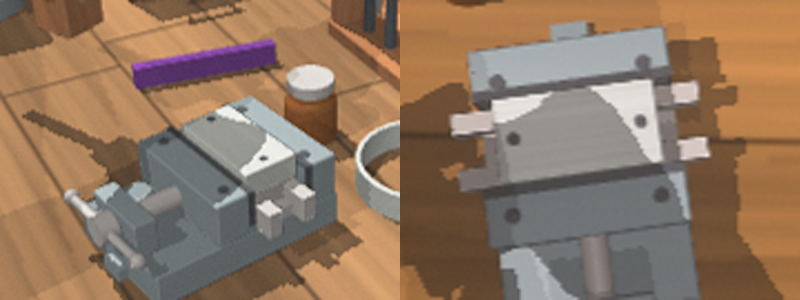

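The pictures show the block seated low between the jaws and the bars even at both ends. In the right half the ends are at x≈452/697 and 460/708. Setting the mallet down.

```bash
python3 -m pendant '[[0,0,0.03,0],[0,0,0.035,0],[0,0,0.03,0],[0,0,0.025,0],[0,0,0.01,0],[0,0,0.005,0],[0,0,0.002,0],[0,0,0.002,0]]'
python3 -m pendant '[[0,0,0.001,0],[0,0,0,0],[0,0,0,0]]'
```

```text
time: 15.33
ee_pos: [0.4892, 0.2501, 0.0656]
eef_rot: [0.528, 0.849, 0.001, 0.0]
ft_force: [0.6, 0.1, -5.2]
width: 0.0556
grip_force: 59.6
time: 15.58
ee_pos: [0.4887, 0.2502, 0.0642]
eef_rot: [0.528, 0.849, 0.001, 0.0]
ft_force: [0.0, 0.2, -3.8]
width: 0.0559
grip_force: 59.6
```

```bash
python3 -m pendant '[[0,0,0.001,0],[0,0,0.001,0],[0,0,0.0007,0],[0,0,0,0],[0,0,0,0]]'
```

```text
time: 16.0
ee_pos: [0.4886, 0.25, 0.0619]
eef_rot: [0.528, 0.849, 0.0, -0.0]
ft_force: [-3.4, -1.5, 9.9]
width: 0.0559
grip_force: 59.6
```

On the bench. Releasing and rising.

```bash
python3 -m pendant '[[0,0,0,0],[0,0,0,0],[0,0,0,0],[0,0,0,0],[0,0,0,0],[0,0,0,0]]' 1
python3 -m pendant '[[0,0,-0.01,0],[0,0,-0.02,0],[0,0,-0.03,0],[0,0,-0.04,0],[0,0,-0.04,0],[0,0,-0.03,0],[0,0,0,0],[0,0,0,0]]'
python3 -m pendant '[[0.03,0,0,0],[0.03,0,0,0],[0.03,0,0,0],[0.03,0,0,0],[0.03,0,0,0],[0,0,0,0],[0,0,0,0]]'
python3 - <<'E'
from h import *;from bench import r;import cv2
vp(r.read_state())
a=r.camera('side')['img'];b=r.camera('top')['img']
cv2.imwrite('pics/end.png',cv2.resize(np.hstack([a,b])[:,:,::-1],(800,300),interpolation=cv2.INTER_AREA))
E
```

```text
time: 16.5
ee_pos: [0.4882, 0.2499, 0.0606]
eef_rot: [0.528, 0.849, 0.0, 0.0]
ft_force: [0.0, 0.4, -0.1]
width: 0.0843
grip_force: 0.0
time: 17.17
ee_pos: [0.4891, 0.2502, 0.2332]
eef_rot: [0.528, 0.849, 0.002, 0.001]
ft_force: [0.5, -0.4, -0.7]
width: 0.0874
grip_force: 0.0
time: 17.75
ee_pos: [0.42, 0.3855, 0.2294]
eef_rot: [0.526, 0.85, -0.001, -0.0]
ft_force: [0.7, -0.9, -0.3]
width: 0.0872
grip_force: 0.0
t 17.75 vise-frame [-0.0897  0.4064  0.2294] tool y yaw rel vise deg 17.22 tilt [-0.002 -0.002 -1.   ] F [ 0.72 -0.89 -0.34] w 0.08718784420786552
```

View pics/end.png

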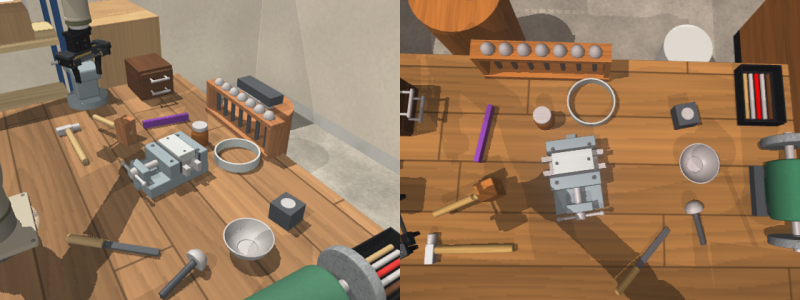

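The mallet stands upright at (487,190), the bars are even, and the bowl and band are untouched.

```bash
python3 -c "
from bench import r
print(r.close_job())"
```

```text
the job is handed in; nothing more can be done
None
```

I slid the parallel home, pressed the block hard onto both parallels with the mallet, stood the mallet back on its face, and handed the job in after about 18 s. The pictures show the parallels even and the bowl and band undisturbed, but no verdict came back.

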